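# Shut and bolt the soldering class's tool chest

### The arm

A 6-joint arm with a two-finger parallel gripper is mounted at the origin on the work surface. World frame = base frame: x ahead of the robot, y to its left, z up, the work surface at z = 0. Lengths are in mm, angles in rad, forces in N, time in s.
With the tool pointing down it reaches from about 350 to 975 mm from the base axis. Payload 7.1 kg.
Tool frame: the origin (TCP) lies at the very end of the fingers, on their centre line; the grasp point (between the pads) lies 19 mm behind it; z points along the fingers, y is the direction in which the jaws open and shut (so a half turn about z gives the same grasp; the last joint's range is limited). The gripper opens to 88 mm and grips with 3 to 60 N. Pads are 20 mm wide; open, the fingers measure 115 mm over their backs; the gripper's body (75 mm by 178 mm) begins 61 mm behind the grasp point.
Start: joints at [-1.238, 0.423, 1.63, -0, 1.089, -0.019], TCP at [215.384, -586.698, 222.675] pointing down, gripper open.
Joint ranges: [-3, 3], [-0.9, 2.11], [0.09, 2.58], [-1.31, 4.45], [0.11, 2.69], [-2.54, 2.54]. Speed limits (rad/s): [2.39, 2.39, 3.01, 3.14, 3.14, 3.14].

### API

Orientations are given as a unit quaternion [w, x, y, z].
In Python, from cell import manip gives the robot as it stands. Calls block until the motion is done:
- manip.move_pose(position, orientation): joint-space move of the TCP to a pose.
- manip.move_l(position, feed=150, rotation=None, until_force=None): straight line of the TCP; rotation=None keeps the orientation; feed is the mean speed in mm/s. With until_force (N) it stops when the force on the tool has changed by that much, and returns True; else False.
- manip.set_joints(angles): joint-space move.
- manip.command_gripper(opening, effort=None): finger opening in mm; effort is the grip in N (None keeps the last); returns when the fingers have stopped.
- manip.sleep(seconds).
- manip.inverse_kinematics(position, orientation): joint angles nearest the present ones, or None.
- manip.read_camera(name): name is "side" or "top" or "wrist"; returns the picture (384x512x3 uint8, red, green, blue); there is no depth.
- manip.camera_model(name): a dict with "fx", "fy", "cx", "cy" (pixels), "xyz" and "orientation" of the camera in the world; the wrist camera has in their place "hand_eye" (4x4, takes a point from camera to tool coordinates, whose origin is the TCP and whose axes are the flange's). Camera axes: x right, y down, z forward; pixel columns grow to the right and rows downward; lengths in mm; the calibration is good to about 2 mm. A picture is of the moment at which its call begins: read the wrist's pose just before it. camera_model takes no time and is no camera call.
A pose or a line that the arm cannot do raises manip.Unreachable and nothing moves.
- manip.sign_off(): hands the job in, once; it reports no verdict.
Readings, each from a call of its own:
- manip.get_time(): time.
- manip.get_joint_positions(): joint angles.
- manip.get_dq(): joint speeds.
- manip.get_joint_efforts(): joint torques, N m.
- manip.get_eef_pos(): TCP position.
- manip.get_ee_rot(): TCP orientation.
- manip.get_force(): force on the tool from outside, world axes, zero at the start.
- manip.get_wrist_torque(): the same for the moment, N m.
- manip.get_width(): finger opening in mm.
Only numpy, scipy, OpenCV 4.12 (cv2) and the standard library are available. Lean on these libraries where they do the work, as an engineer would, in place of code of your own. Each camera call takes 0.05 s, during which the arm holds its last target. There are 200 camera calls.

### The job

Class is over: lock up the plywood tool chest. Press its part-open lid fully down, then push the barrel bolt's knob along its slot until the bolt is home in the keeper on the front rail, and push the knob over sideways into the notch at the slot's end, fully down, so the bolt cannot slide back. Only push with the fingertips and do not force the knob; do not lift the lid any further, leave the things on and around the chest where they are, and finish with the hand clear.

Things in the scene. Friction and masses are not known exactly. Their poses are not given: they have to be found in the camera images.
- chest: Fixed plywood tool chest 325 (x) by 464 (y) by 120 mm high. Its frame: z up, -x to its front (the robot's side), origin on the bench under the middle of the lid's front edge. The flat top (z 120 mm) is a fixed front rail, x -72 to -2 mm, and the flush lid, x +2 to +240, y -218 to +218 mm. Bolt positions below are in this frame with the lid shut; they tilt with the lid.
- lid (a joint): Lid hinge along its back edge (chest x 240, z 120 mm), rad: 0 fully shut and flush, grows as the front edge rises. Starts at 0.10 to 0.22. Stiff: stays where it is left; about 2 to 6 N pressed down near the front edge moves it; hard stop at 0.
- lid_front_edge (a point): Point on the lid's upper face, middle of its front edge, 240 mm from the hinge line; moves with the lid. The bolt stands right behind it; the lid is bare from 25 mm to either side of it (y), so it can be pressed e.g. 90 mm aside and 30 mm behind the edge.
- notch (a point): Middle of the notch on the axis of the steel barrel bolt: chest x 38, y 0, 14.5 mm above the lid. The bolt lies along chest x on the lid: plate 50 mm wide, x 4 to 124 mm; barrel 22 mm across, x 10 to 118, top 25.5 mm above the lid. Its slot, shaped like an L: 9 mm wide along the top from x 95 to the front, there the 11 mm wide notch runs down the barrel's +y side.
- keeper (a point): Middle of the steel keeper arch on the front rail, on the shut bolt's axis: chest x -24, y 0, 14.5 mm above the rail. Plate 28 by 52 mm, arch 27 mm high. The bolt's 16 mm rod enters it as it is pushed home, only with the lid shut.
- bolt (a joint): Travel of the bolt, m: 0 drawn back, grows as rod and knob slide together to chest -x; starts at 0 to 0.015; hard stop at 0.0515. The knob's stem stands at chest x = 88 mm minus this travel and is opposite the notch from 0.048 on. About 2.5 N slides it; it stays where it is left.
- knob (a joint): Turn of the knob about the bolt's axis, rad: 0 upright in the slot (start), grows as it goes over to the chest's +y side; only the notch lets it pass about 0.2; hard stop, fully down, at 1.31. About 1 N at the head turns it; it stays where it is left.
- knob_head (a point): Centre of the knob's round steel head, 18 mm in diameter and 18 mm long, on a 7 mm stem that stands square out of the rod through the slot. It is 42 mm from the bolt's axis (56.5 mm above the shut lid when upright), the head's end 51 mm; bare stem shows from 11 to 33 mm off the axis. The point's z axis points out along the stem.
- reel: Loose solder reel standing on the front rail's +y end, 54 mm in diameter, 40 mm high, origin at the centre of its underside. Leave alone.
- tinner: Loose round steel tip-tinner tin on the front rail's -y end, 38 mm in diameter, 18 mm high, origin at the centre of its underside. Leave alone.
- jar: Loose clear lidded jar on the bench beside the chest's +y side, 64 mm in diameter, 75 mm high, origin at the centre of its underside. Leave alone.
- tin: Loose open steel parts tin on the bench beside the chest's -y side, 85 by 125 by 38 mm high, origin at the centre of its underside. Leave alone.

How it is judged (in metres and radians):
On the way, in this order (a step that is already met when the one before it is completed fails the run):
1. the lid is pressed fully shut (value of joint lid below 0.01 rad), for 0.2 s.
2. the bolt is pushed home along its slot, into the keeper (value of joint bolt above 0.046 m and value of joint lid below 0.01 rad), for 0.1 s.
At the end, for the whole second after the job is handed in: The lid is shut (under 0.01 rad, about 2 mm at its front edge), the bolt is home (over 46 of 51.5 mm travel) and its knob lies fully down in the notch (over 1.15 of 1.31 rad), at rest; reel, tinner, jar and tin are within 20 mm of where they started (all of step 2 and value of joint knob above 1.15 rad and velocity of joint knob between -0.05 and 0.05 rad/s and distance of each of reel, tinner, jar, tin from where it was at the start of the episode below 0.02 m); the robot touches nothing.
It fails at once if the lid is lifted further open (value of joint lid above 0.3 rad).
It fails at once if the knob or bolt is forced or gripped hard (over 40 N) (contact force between the fingers and knob above 40 N or contact force between the fingers and bolt above 40 N).
It fails at once if a thing beside the work is shifted, lifted or knocked over (distance of any of reel, tinner, jar, tin from where it was at the start of the episode above 0.02 m or angle between any of reel, jar's own z axis and vertical above 0.5 rad).
It also fails if it takes over 56 s, if anything falls off the work surface, if the arm or the gripper's body presses on something with over 40 N, if the wrist force passes 120 N, or if a joint passes its speed limit or range.

## Working session

There is one attempt and no reset: what is moved stays moved. The work goes in short steps, each a Python script; the robot and the scene stay as the last script left them, time stands still between calls to the robot, and variables do not carry over. Pictures are saved under pics/ and viewed, about 8 in all and at most 12, crops included, and the job is handed in when it is done.

```bash
mkdir -p pics; python3 - <<'E'
from cell import manip
import cv2
for n in("top","side"):
    im=manip.read_camera(n); cv2.imwrite(f"pics/{n}0.png",im[:,:,::-1]); print(n,manip.camera_model(n))
print(manip.camera_model("wrist"),manip.get_ee_rot(),manip.get_time())
E
```

```text
top {'fx': 380.07634725110523, 'fy': 380.07634725110523, 'cx': 253.05442130374976, 'cy': 193.64282033834388, 'xyz': array([ 521.78739704,   57.52033277, 1127.00657792]), 'orientation': array([ 0.00465909, -0.69693922,  0.71660971, -0.02691737])}
side {'fx': 366.73300557601027, 'fy': 366.73300557601027, 'cx': 260.5362645168255, 'cy': 191.48293066922346, 'xyz': array([-4.65111417e-02,  5.79530288e+02,  1.11754684e+03]), 'orientation': array([ 0.14001825, -0.37420336,  0.86580253, -0.30125192])}
{'fx': 314.8924260646851, 'fy': 314.8924260646851, 'cx': 254.8335370984818, 'cy': 188.541713957677, 'hand_eye': array([[ 2.18118647e-04, -9.54875424e-01, -2.97006526e-01,
         8.32040361e+01],
       [ 9.99999732e-01,  7.70848485e-07,  7.31911609e-04,
        -7.46841977e-01],
       [-6.98655461e-04, -2.97006606e-01,  9.54875169e-01,
        -1.61896682e+02],
       [ 0.00000000e+00,  0.00000000e+00,  0.00000000e+00,
         1.00000000e+00]])} [-6.84289364e-04  9.84563177e-01  1.75028192e-01 -1.21998847e-04] 0.1
```

View pics/top0.png

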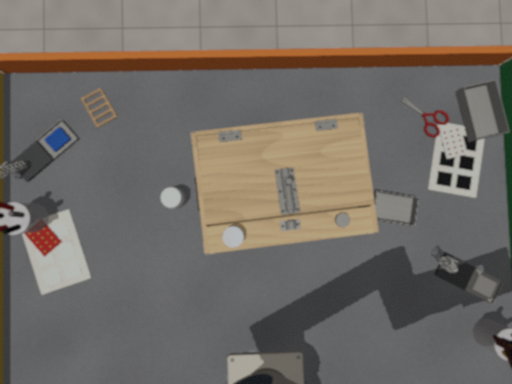

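View pics/side0.png

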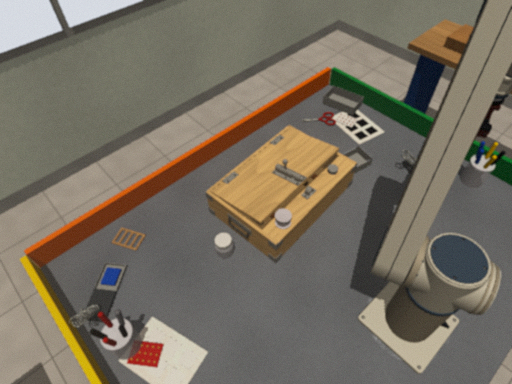

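The top view shows the chest with its front-rail corners near (205,252) and (377,234). The bolt is at about (288,190) and the keeper at (290,225). The reel is at (233,236), the tinner at (342,220), the jar at (171,197) and the tin at (396,207). Next I'll fit the chest pose and take a closer look with the wrist camera.

```bash
cat > h.py <<'E'
import numpy as np, cv2
from scipy.spatial.transform import Rotation as R
from cell import manip
def rot(q): return R.from_quat([q[1],q[2],q[3],q[0]])
def quat(r): x=r.as_quat(); return [x[3],x[0],x[1],x[2]]
def cam(n):
    m=manip.camera_model(n)
    if n=="wrist":
        T=np.array(m["hand_eye"]); Rw=rot(manip.get_ee_rot()).as_matrix()
        return m,Rw@T[:3,:3],Rw@T[:3,3]+manip.get_eef_pos()
    return m,rot(m["orientation"]).as_matrix(),np.array(m["xyz"])
def ray(c,u,v):
    m,Rc,p=c; d=Rc@[(u-m["cx"])/m["fx"],(v-m["cy"])/m["fy"],1]; return p,d
def onz(c,u,v,z):
    p,d=ray(c,u,v); return p+d*(z-p[2])/d[2]
def proj(c,P):
    m,Rc,p=c; q=Rc.T@(np.asarray(P)-p); return np.array([m["fx"]*q[0]/q[2]+m["cx"],m["fy"]*q[1]/q[2]+m["cy"]])
E
python3 - <<'E'
from h import *
im=cv2.imread("pics/top0.png"); hsv=cv2.cvtColor(im,cv2.COLOR_BGR2HSV)
m=cv2.inRange(hsv,(8,50,90),(28,200,255)); m[:75]=0
m=cv2.morphologyEx(m,cv2.MORPH_CLOSE,np.ones((9,9)))
cs,_=cv2.findContours(m,0,2); c=max(cs,key=cv2.contourArea)
a=cv2.approxPolyDP(c,6,True)[:,0]; print(a.tolist())
C=cam("top")
def ln(p,q):
    pts=c[:,0].astype(float);p,q=np.array(p,float),np.array(q,float);t=(q-p)/np.linalg.norm(q-p)
    s=(pts-p)@t; d=abs((pts-p)@[-t[1],t[0]]); k=(s>15)&(s<np.linalg.norm(q-p)-15)&(d<4)
    P=np.array([onz(C,u,v,120) for u,v in pts[k]])[:,:2]; vx,vy,x,y=cv2.fitLine(P.astype(np.float32),cv2.DIST_HUBER,0,.01,.01)[:,0]
    print(k.sum(),np.degrees(np.arctan2(vy,vx)),x,y)
ln((205,252),(377,234)); ln((200,200),(205,252)); ln((191,130),(362,113)); ln((374,200),(377,234))
for u,v in [(205,252),(377,234),(191,130),(362,113),(290,225)]: print(onz(C,u,v,120).round(1))
E
```

```text
[[362, 114], [192, 132], [204, 251], [376, 232]]
35 -84.92622 437.74243 -114.1289
6 5.6900597 484.39462 163.32736
32 -84.43757 760.73615 -80.299545
3 8.979862 495.8913 -300.8299
[416.5 155.7 120. ]
[ 449.7 -302.4  120. ]
[740.2 185.4 120. ]
[ 776.5 -275.6  120. ]
[480.5 -70.4 120. ]
```

The yaw comes out at about 5.1° and the chest origin at about (504.8, -67.0). Now I'll close the gripper and look from above.

```bash
cat >> h.py <<'E'
yaw=np.radians(5.1); O=np.array([504.8,-67.0,0])
Rc=R.from_euler('z',yaw)
def W(x,y,z): return O+Rc.apply([x,y,z])
def Ch(P): return Rc.inv().apply(np.asarray(P)-O)
Q=quat(R.from_matrix(Rc.as_matrix()@np.array([[-1,0,0],[0,1,0],[0,0,-1.]])))
E
python3 - <<'E'
from h import *
C=cam("top")
print("tinner",Ch(onz(C,342,220,138)),"reel",Ch(onz(C,233,236,160)))
print(manip.inverse_kinematics(W(50,0,330),Q))
manip.command_gripper(0,20)
manip.move_pose(W(50,0,330),Q)
c=cam("wrist"); im=manip.read_camera("wrist"); cv2.imwrite("pics/w1.png",im[:,:,::-1])
print(manip.get_time(),manip.get_eef_pos(),manip.get_width())
for p in [(-2,0,120),(-24,0,147),(-72,232,120),(-72,-232,120),(-50,26,120),(-50,-26,120)]: print(p,proj(c,W(*p)).round(1))
E
```

```text
tinner [ -26.78083422 -136.22084126  138.        ] reel [-32.83697756 150.79227864 160.        ]
[-1.33641631e-01  2.15493632e-01  1.66782232e+00 -4.44089210e-16
  1.25827671e+00 -1.79344975e+00]
3.75 [554.52702927 -63.21261092 329.83854124] 0.5337910447570533
(-2, 0, 120) [254.6 116.7]
(-24, 0, 147) [254.5  97.4]
(-72, 232, 120) [467.8  50.7]
(-72, -232, 120) [41.4 51.2]
(-50, 26, 120) [277.9  72.4]
(-50, -26, 120) [231.1  72.5]
```

View pics/w1.png

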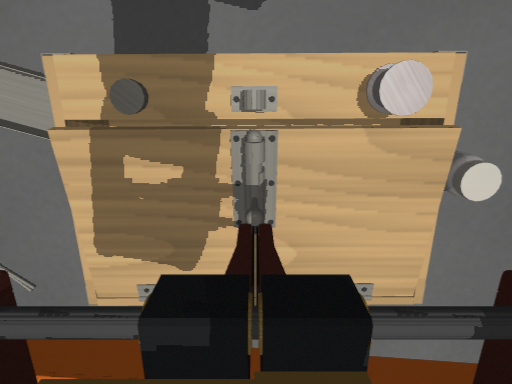

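The wrist view confirms the pose: front corners (43,53) and (465,51) and the keeper at (254,98), all within about 2 px of prediction. The knob is near (254,217), close to drawn back. Next I'll press the lid.

```bash
python3 - <<'E'
from h import *
manip.move_pose(W(30,-95,200),Q)
f0=manip.get_force()
r=manip.move_l(W(30,-95,126),feed=50,until_force=30)
print(r,Ch(manip.get_eef_pos()),manip.get_force()-f0)
if not r:
    r=manip.move_l(W(30,-95,112),feed=15,until_force=22)
    print(r,Ch(manip.get_eef_pos()),manip.get_force()-f0)
manip.sleep(0.3)
print(manip.get_force()-f0)
manip.move_l(W(30,-95,250),feed=200)
manip.move_pose(W(110,0,300),Q)
c=cam("wrist"); im=manip.read_camera("wrist"); cv2.imwrite("pics/w2.png",im[:,:,::-1])
print(manip.get_time())
for p in [(88,0,185.5),(73,0,185.5),(4,0,120),(124,0,120),(-2,-100,120),(2,-100,120)]: print(p,proj(c,W(*p)).round(1))
E
```

```text
False [ 30.49943795 -95.07815696 126.181018  ] [-0.02451498 -0.85939652 -0.27420765]
True [ 30.32686898 -95.06950195 120.29411201] [-1.64305219  0.20475088  7.07119941]
[-2.46944888  0.87460472  7.66211143]
8.3833
(88, 0, 185.5) [253.6 161.2]
(73, 0, 185.5) [253.6 144.4]
(4, 0, 120) [253.9  65.7]
(124, 0, 120) [253.8 180.2]
(-2, -100, 120) [154.3  59.2]
(2, -100, 120) [154.7  63.5]
```

View pics/w2.png

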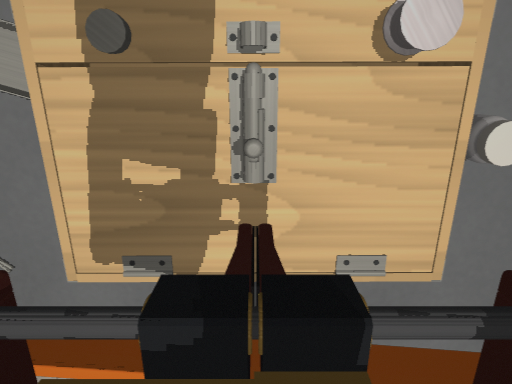

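The lid is shut and flush, with an even gap line at row 64 where predicted. The knob's head end is at (253.5,149), which puts the stem at x≈77 mm (travel about 11 mm). Now I'll push the bolt.

```bash
python3 - <<'E'
from h import *
manip.move_l(W(112,0,220),feed=200)
manip.move_l(W(112,0,161),feed=100)
f0=manip.get_force()
r=manip.move_l(W(64,0,161),feed=30,until_force=15)
print(r,Ch(manip.get_eef_pos()),manip.get_force()-f0)
if not r:
    r=manip.move_l(W(52,0,161),feed=10,until_force=10)
    print(r,Ch(manip.get_eef_pos()),manip.get_force()-f0)
manip.sleep(0.2); print(manip.get_force()-f0)
c=cam("wrist"); im=manip.read_camera("wrist"); cv2.imwrite("pics/w3.png",im[:,:,::-1])
print(manip.get_time())
for x in(40,38,36.5): print(x,proj(c,W(x,0,185.5)).round(1))
E
```

```text
False [ 6.40484228e+01 -3.77942872e-02  1.61026580e+02] [ 1.24716341 -0.10850824 -0.43002564]
True [ 57.01759474  -0.19245615 161.32289366] [ 4.58875555  0.75468859 -0.78375393]
[3.25113562 1.11946812 0.92936985]
12.5833
40 [253.3 231.4]
38 [253.2 227.6]
36.5 [253.2 224.7]
```

View pics/w3.png

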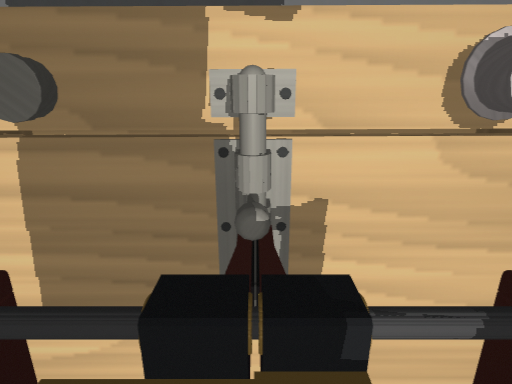

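The rod is in the keeper arch, with the head at (253,222) against 224.7 predicted for full travel, and the push stopped on force. Now I'll turn the knob over along an arc.

```bash
python3 - <<'E'
from h import *
w,r0=12,41
def tip(t,x=37):
    y=r0*np.sin(t)-9*np.cos(t)-w; z=r0*np.cos(t)+9*np.sin(t)
    return W(x,y,134.5+z)
manip.move_l(W(72,0,165),feed=100)
manip.move_l(W(72,-38,172),feed=150)
manip.move_l(W(37,-38,172),feed=100)
f0=manip.get_force(); hit=False
for t in np.linspace(0,1.31,9):
    hit=manip.move_l(tip(t),feed=35,until_force=18)
    if hit: break
print(t,hit,Ch(manip.get_eef_pos()),manip.get_force()-f0)
if not hit:
    p=tip(1.31)-[0,0,6]; hit=manip.move_l(p,feed=10,until_force=10)
    print(hit,Ch(manip.get_eef_pos()),manip.get_force()-f0)
c=cam("wrist"); im=manip.read_camera("wrist"); cv2.imwrite("pics/w4.png",im[:,:,::-1])
print(manip.get_time())
E
```

```text
1.31 False [ 36.80058063  25.46421346 153.50535106] [-0.46586348  0.23113102 -0.8888217 ]
True [ 37.59661027  24.7264812  150.05322791] [-1.14109781 -1.26026029  5.88844922]
17.7833
```

View pics/w4.png

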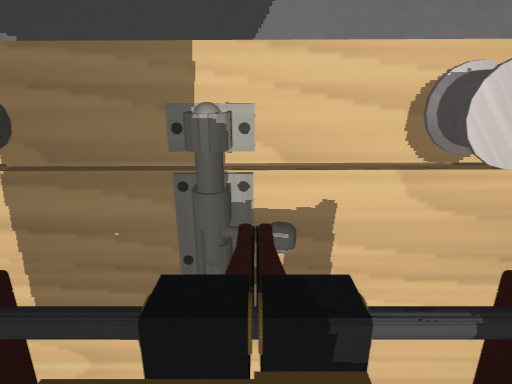

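The knob has gone over to +y, with its head at about (283,237). I'll retract and check from above.

```bash
python3 - <<'E'
from h import *
p=Ch(manip.get_eef_pos())
manip.move_l(W(p[0],p[1],p[2]+60),feed=120)
manip.move_l(W(80,0,290),feed=200)
c=cam("wrist"); im=manip.read_camera("wrist"); cv2.imwrite("pics/w5.png",cv2.resize(im[60:230,150:380,::-1],None,fx=3,fy=3,interpolation=cv2.INTER_CUBIC))
print(manip.get_time())
for t in (1.31,1.15,1.0,.8):
  for r in (33,51): print(t,r,(3*(proj(c,W(37,r*np.sin(t),134.5+r*np.cos(t)))-[150,60])).round(0))
print((3*(proj(c,W(2,-60,120))-[150,60])).round(0),(3*(proj(c,W(38,0,145.5))-[150,60])).round(0))
E
```

```text
19.1083
1.31 33 [410. 216.]
1.31 51 [466. 218.]
1.15 33 [406. 218.]
1.15 51 [461. 222.]
1.0 33 [400. 220.]
1.0 51 [452. 225.]
0.8 33 [388. 223.]
0.8 51 [435. 228.]
[132. 102.] [311. 221.]
```

View pics/w5.png

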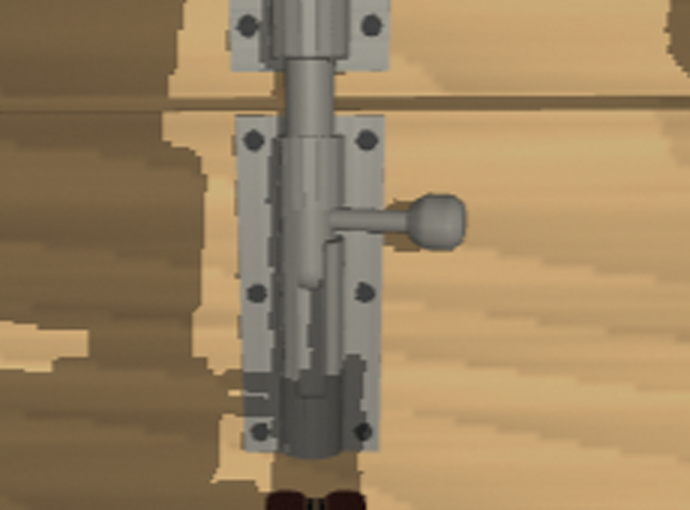

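The head spans columns 408–465, which fits 1.31 rad (410–466) better than 1.15 (406–461), but not decisively. Touching the head from above will separate them: contact should be at z≈156 when fully down and ≈163 at 1.15 rad.

```bash
python3 - <<'E'
from h import *
manip.move_l(W(37,44,215),feed=150)
manip.move_l(W(37,44,175),feed=60)
f0=manip.get_force()
r=manip.move_l(W(37,44,151),feed=8,until_force=8)
print(r,Ch(manip.get_eef_pos()),manip.get_force()-f0)
manip.sleep(.2);print(manip.get_force()-f0)
manip.move_l(W(37,44,230),feed=120)
manip.move_l(W(60,0,310),feed=200)
c=cam("wrist"); im=manip.read_camera("wrist"); cv2.imwrite("pics/w6.png",im[:,:,::-1])
t=manip.read_camera("top"); cv2.imwrite("pics/top1.png",t[:,:,::-1])
for tt in (1.31,1.15):
  for q in (33,51): print(tt,q,proj(c,W(37,q*np.sin(tt),134.5+q*np.cos(tt))).round(0))
print(manip.get_time())
E
```

```text
True [ 37.19457002  44.04108064 154.06538216] [-1.01751612 -0.13320163  7.02581158]
[-0.82428938 -1.07346333  6.56629305]
1.31 33 [284. 149.]
1.31 51 [301. 150.]
1.15 33 [283. 150.]
1.15 51 [300. 151.]
24.7833
```

View pics/w6.png

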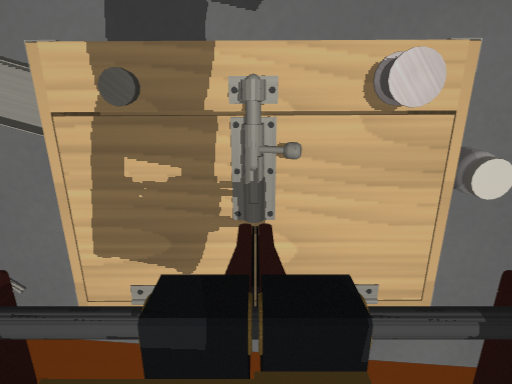

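Contact came at z=154 with a solid 7 N reaction, so the knob is on its stop, fully down. The picture shows the lid flush, the rod in the keeper, the reel, tinner and jar in place, and the hand clear. Handing in.

```bash
python3 - <<'E'
from h import *
manip.sign_off()
E
```

```text
the job is handed in; nothing more can be done
```

The chest is locked up and the job is handed in, about 25 s into the 56 s allowed. I pressed the lid shut, pushed the bolt home and turned the knob down into the notch. Sign-off reported no verdict, so this rests on my own checks:

- **Lid:** the fingertips stopped at z = 120.3 mm near the front edge, against 120 mm for a shut lid. The pictures show it flush with an even gap.
- **Bolt:** the push stopped on force where full travel was expected, at roughly 50 mm. The rod is visible in the keeper.
- **Knob:** the camera view fitted fully down (1.31 rad) better than 1.15 rad, but not decisively. A light touch from above met solid contact at z = 154 mm. I had expected about 156 mm when fully down and 163 mm at 1.15 rad, so it is on its stop, with about 2 mm of calibration error.
- **Forces:** no reading I took went over 8 N. The lid press stopped on its 22 N trigger, yet I read only about 7 N just afterwards.
- **Other items and hand:** the reel, tinner and jar looked unmoved in the last wrist picture, and the hand was well above the chest. I took a final top picture but did not view or measure it, so I did not check the parts tin; the arm never went near it.

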